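Switch the imager from violet to green and load the slide carrier

ROBOT

A 6-joint arm with a two-finger parallel gripper is mounted at the origin on the work surface. World frame = base frame: x ahead of the robot, y to its left, z up, the work surface at z = 0. Lengths are in m, angles in rad, forces in N, time in s.
With the tool pointing down it reaches from about 0.25 to 0.725 m from the base axis. Payload 4 kg.
Tool frame: the origin (TCP) lies midway between the tips of the shut fingers; the grasp point (between the pads) lies 19 mm behind it; z points along the fingers, x is the direction in which the jaws open and shut, and the axes are right-handed (so a half turn about z gives the same grasp; the last joint's range is limited). The gripper opens to 85 mm and grips with 20 to 120 N. Pads are 22 mm wide; open, the fingers measure 114 mm over their backs; the gripper's body (76 mm by 85 mm) begins 54 mm behind the grasp point. The pads swing forward as they close: fully open they stand 13 mm farther back than shut.
Start: joints at [-1.27, 0.241, 0.005, 1.335, 0, 1.571], TCP at [0.148, -0.478, 0.231] pointing down, gripper open.
Joint ranges: [-2.72, 2.72], [-1.05, 1.87], [-1.09, 1.28], [-1.99, 2.15], [-1.42, 1.44], [-3.14, 3.14]. Speed limits (rad/s): [2.79, 2.79, 3.14, 3.14, 3.14, 3.14].

INTERFACE

Orientations are given as a unit quaternion [x, y, z, w].
In Python, from workcell import bot, vision, ticket gives the robot as it stands.
- The arm moves only by the tool play_rows, never from a script. Its argument "deltas" is one flat list of numbers, 5 for each row, row after row: the opening, from 0 (shut) to 1 (fully open), then the shift along the tool's x, y, z in units of 60 mm (1.0 is 60 mm), then the turn about the tool's z in degrees. A call has 1 to 12 rows; each row shifts and turns the pose as measured when the row begins, along the tool's axes as they then stand; what a row does not reach is not made up. A row lasts 1/8 s, in which the tool goes at most 62.5 mm and 10.7 degrees, less where a joint would pass 70% of its speed; a pose out of reach is approached as far as the arm can. A call is refused whole if a number of a shift passes 1 or a number of a turn 10.7, either way. A call with a gripper value outside its range is refused whole. The fingers move at their own pace and stop on an object; the grip force is fixed at half the most. Time passes only in rows, so rows that do not move let the fingers close. It gives the time, the measured TCP pose, the force and the opening at its end, in the units of the state.
- bot.get_obs(): the state, without advancing time (a new reading comes with each control period).
- vision.camera(name): name is "scene" or "side" or "wrist"; returns a dict with "color" (420x560x3 uint8, blue, green, red), "intrinsics" (3x3 intrinsics, pixels), "rvec" (rotation vector, rad) and "tvec" (3), from world to camera coordinates, as OpenCV has them. Camera axes: x right, y down, z forward; pixel columns grow to the right and rows downward; lengths in m; the calibration is good to about 2 mm. A picture is of the moment at which its call begins. There is no depth.
- ticket.job_done(): hands the job in, once; it reports no verdict.
The state is a dict: "clock": time; "joint_pos": joint angles; "joint_vel": joint speeds; "tau": joint torques, N m; "eef_pos": TCP position; "tool_rot": TCP orientation; "ft_force": force on the tool from outside, world axes, zero at the start; "ft_torque": the same for the moment, N m; "grip_width": finger opening in m.
Only numpy, scipy, OpenCV 4.12 (cv2) and the standard library are available. Lean on these libraries where they do the work, as an engineer would, in place of code of your own. Each camera call takes 0.05 s, during which the arm holds its last target. There are 200 camera calls.

TASK

The violet channel is latched on the cell imager and would bleach the stained slides, so first press the green key, and no other, until it stays down and the violet key pops up. Then lay the slide carrier on the stage with its orange tab towards the front (the key side), flat between the guide rails and fully home against the rear stop. Handle the carrier gently, keep it roughly level all the way, let go of it at the end, and leave the other things on the bench where they are.

Things in the scene. Friction and masses are not known exactly. Their poses are not given: they have to be found in the camera images.
- imager: Compact inverted fluorescence imager, ivory, fixed to the bench, standing sideways on: its front faces the robot's left. Origin: on the bench under its optical axis; z up, x from its front (the key nose) to its rear pillar, y along the key row. Nose x -190 to -95 mm, 204 mm wide; body behind it to x 140. Focus knobs out to y +-130 mm at x 0, z 75.
- panel (a point): Middle of the dark key panel on the nose: x -142.5, z 63 mm of the imager, sloping 30 deg (low at the front). Four keys in a row at y -57, -19, 19, 57 mm; the colour order varies. Interlocked: pressing one fully makes the latched one pop up. The stage edge above blocks a gripper pointing straight down at a key: come tilted about 30 deg, square to the panel.
- axis (a point): Optical axis on the stage top (black disc in a bright ring). Stage: dark plate 255 x 230 x 12 mm, imager x -135 to 120 mm, top at z 170, underside 158 mm; its front edge overhangs the rear part of the keys. Axes as the imager's.
- stop (a point): Middle of the foot of the rear stop's front face, on the stage top; stop 8 mm high. Two aluminium guide rails, 6 mm high, lead to it along x, 85 mm apart (inner faces y +-42.5 mm), from imager x -57 mm, with flared lead-ins out to x -80 mm. Axes as the imager's.
- lamp (a point): Lower end of the lamp head over the stage, on the optical axis, 73 mm above the stage; head 56 mm across, on an arm 62 mm wide (z 285 to 330 mm, x -25 to 125; lamp top at z 352) from a pillar 75 mm wide at imager x 82 to 128 mm.
- home (a point): Point on the stage top, midway between the rails, 96 mm in front of the stop: the carrier's origin is here, give or take 1 mm, when fully home (carrier's far end touches the stop 1 mm beyond). Axes as the imager's.
- key_violet (a joint): Travel of the violet key in m, square into the panel: 0 = up, 0.012 = latched down, 0.015 = bottom stop (it springs back to 0.012 when let go). Latched down at the start. Resists with 2 N at first, up to about 12 N; to latch, press to about the bottom stop and let go.
- key_violet_top (a point): Middle of the violet key's top face, moving with it. Cap 40 mm up the slope, 28 mm along the row, 18 mm proud of the panel when up; a white line on it; keys 38 mm apart. Axes as the imager's (not sloped): pressed along (sin 30 deg, 0, -cos 30 deg) of them.
- key_blue (a joint): Travel of the blue key in m, square into the panel: 0 = up, 0.012 = latched down, 0.015 = bottom stop (it springs back to 0.012 when let go). Up at the start. Resists with 2 N at first, up to about 12 N; to latch, press to about the bottom stop and let go.
- key_blue_top (a point): Middle of the blue key's top face, moving with it. Cap 40 mm up the slope, 28 mm along the row, 18 mm proud of the panel when up; a white line on it; keys 38 mm apart. Axes as the imager's (not sloped): pressed along (sin 30 deg, 0, -cos 30 deg) of them.
- key_green (a joint): Travel of the green key in m, square into the panel: 0 = up, 0.012 = latched down, 0.015 = bottom stop (it springs back to 0.012 when let go). Up at the start. Resists with 2 N at first, up to about 12 N; to latch, press to about the bottom stop and let go.
- key_green_top (a point): Middle of the green key's top face, moving with it. Cap 40 mm up the slope, 28 mm along the row, 18 mm proud of the panel when up; a white line on it; keys 38 mm apart. Axes as the imager's (not sloped): pressed along (sin 30 deg, 0, -cos 30 deg) of them.
- key_red (a joint): Travel of the red key in m, square into the panel: 0 = up, 0.012 = latched down, 0.015 = bottom stop (it springs back to 0.012 when let go). Up at the start. Resists with 2 N at first, up to about 12 N; to latch, press to about the bottom stop and let go.
- key_red_top (a point): Middle of the red key's top face, moving with it. Cap 40 mm up the slope, 28 mm along the row, 18 mm proud of the panel when up; a white line on it; keys 38 mm apart. Axes as the imager's (not sloped): pressed along (sin 30 deg, 0, -cos 30 deg) of them.
- carrier: Loose slide carrier, 0.22 kg (hidden mass 0.8 to 1.3 times that): dark grey plate 190 x 80 x 8 mm with two glass slides across it and an upright orange thumb tab at one end. Lies flat on the bench in front of the imager's nose. Origin: centre of the plate's underside; x runs lengthwise away from the tab, z up.
- carrier_tab (a point): Centre of the orange tab to grip: tab 30 mm long (carrier x), 12 mm thick (y), standing from 8 to 42 mm above the carrier's underside; this point is 25 mm above the underside and 80 mm from the carrier's origin towards the tab end. Axes as the carrier's.
- oil_bottle: Bystander, loose: small amber bottle, 34 mm across, 75 mm tall. Origin: centre of its underside.
- dish_stack: Bystander, loose: three stacked clear culture dishes, 90 mm across, 48 mm tall. Origin: centre of its underside.
- tip_box: Bystander, loose: blue pipette-tip box with clear lid, 122 x 84 x 86 mm. Origin: centre of its underside.
- pipette: Bystander, loose: white hand pipette lying down, about 270 mm long, 26 mm thick. Origin: centre of its underside.
- marker: Bystander, loose: white marker pen with black cap, lying, 130 x 16 mm. Origin: centre of its underside.
- slide_box: Bystander, loose: closed teal slide box, 102 x 87 x 33 mm. Origin: centre of its underside.
- tube_rack: Bystander, loose: orange rack of capped tubes, 120 x 70 mm, 82 mm tall. Origin: centre of its underside.
Mind the look-alikes: they are no part of the job. Of the things that look like the carrier, the smaller one is meant.

How it is judged:
On the way, in this order (a step that is already met when the one before it is completed fails the run):
1. the green key is latched down and the violet, blue and red keys are up (value of joint key_green above 0.01 m and value of joint each of key_violet, key_blue, key_red below 0.003 m), for 0.2 s.
2. the carrier lies on the stage, fully home (x of carrier in the frame of home above -0.004 m and y of carrier in the frame of home between -0.004 and 0.004 m and z of carrier in the frame of home below 0.003 m and x of carrier_tab in the frame of home below -0.05 m and angle between carrier's own z axis and vertical below 0.04 rad), for 0.2 s.
At the end, for the whole second after the job is handed in: Green key latched (over 10 mm), violet, blue and red up (under 3 mm); carrier at rest, flat on the stage within 3 mm in height, tab to the front, lengthwise within 4 mm of home, sideways within 4 mm, square within 0.05 rad, and let go (all of step 1 and all of step 2 and x of carrier in the frame of home below 0.004 m and z of carrier in the frame of home above -0.003 m and angle between the x axis of carrier and the x axis of imager, either way round below 0.05 rad and linear speed of carrier below 0.01 m/s); the robot touches nothing.
It fails at once if the blue or the red key is pressed (value of joint any of key_blue, key_red above 0.007 m).
It fails at once if the carrier is over the stage while the violet key is still down (value of joint key_violet above 0.007 m and horizontal distance between carrier and axis below 0.11 m).
It fails at once if the carrier is tipped more than about 30 degrees (angle between carrier's own z axis and vertical above 0.52 rad).
It fails at once if the carrier is knocked hard against the imager (over 80 N) (contact force between carrier and imager above 80 N).
It fails at once if a bystander is shifted more than 30 mm (distance of any of oil_bottle, dish_stack, tip_box, pipette, marker, slide_box, tube_rack from where it was at the start of the episode above 0.03 m).
It also fails if it takes over 56 s, if anything falls off the work surface, if the arm or the gripper's body presses on something with over 40 N, if the wrist force passes 120 N, or if a joint passes its speed limit or range.

## Working session

There is one attempt and no reset: what is moved stays moved. The work goes in short steps, Python scripts to look and compute and a tool call to move; the robot and the scene stay as the last step left them, time stands still between calls to the robot, and variables do not carry over. Pictures are saved under pics/ and viewed, about 8 in all and at most 12, crops included, and the job is handed in when it is done.

Besides the shell and the picture viewer there is one more tool, called as a command line: name --argument value ..., lists and objects as JSON in quotes. play_rows: Moves the arm, as the interface text tells. Its arguments: {"type":"object","properties":{"deltas":{"type":"array"}},"required":["deltas"]}

```bash
mkdir -p pics; python3 - <<'E'
from workcell import bot,vision
import cv2,numpy as np
o=bot.get_obs();print({k:np.round(v,3) for k,v in o.items()})
for n in("scene","side"):
    c=vision.camera(n);cv2.imwrite(f"pics/{n}0.png",c["color"]);print(n,c["intrinsics"],c["rvec"],c["tvec"])
    R=cv2.Rodrigues(np.array(c["rvec"]))[0];print("pos",-R.T@np.array(c["tvec"]).ravel())
E
```

```text
{'clock': np.float64(0.0), 'joint_pos': array([-1.27 ,  0.241,  0.004,  1.335,  0.   ,  1.571]), 'joint_vel': array([-0.003, -0.002, -0.002, -0.001, -0.   , -0.001]), 'tau': array([-1.0000e-03, -3.7232e+01,  2.5241e+01,  1.7000e-02, -0.0000e+00,
        0.0000e+00]), 'eef_pos': array([ 0.148, -0.477,  0.23 ]), 'tool_rot': array([ 0.805, -0.593, -0.001, -0.001]), 'ft_force': array([-0.143,  0.659, -0.734]), 'ft_torque': array([-0.01 , -0.001, -0.019]), 'grip_width': np.float64(0.085)}
scene [[390.37370349   0.         288.58486209]
 [  0.         390.37370349 209.97420061]
 [  0.           0.           1.        ]] [ 1.54550797  2.25315429 -0.68145086] [ 0.12900078 -0.33420542  1.58040382]
pos [1.1197939  0.29819696 1.1327625 ]
side [[486.12898008   0.         278.5083314 ]
 [  0.         486.12898008 206.92736747]
 [  0.           0.           1.        ]] [ 0.39947884 -2.81119308  1.08855657] [0.53491298 0.19502339 1.59155214]
pos [0.25688367 1.04006078 1.30747412]
```

View pics/scene0.png

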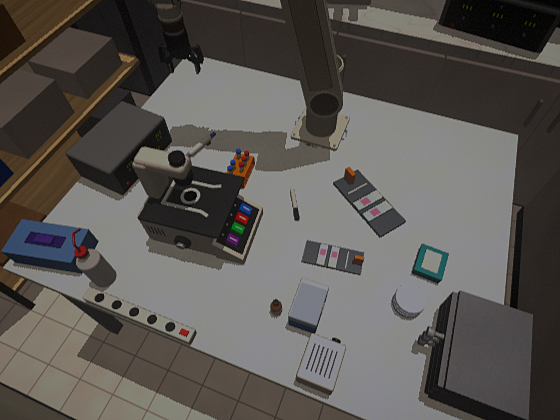

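View pics/side0.png

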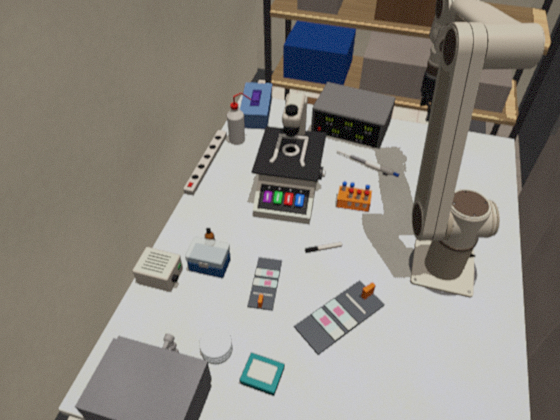

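Scene view: imager at about (195,205) with keys blue (246,209), red (242,219), green (238,229) and violet (233,239). The carrier look-alikes are the small one at scene (333,256) with its tab at (359,259), and the big one at (370,202) with its tab at (350,174). The small one fits ("the smaller one is meant"). I'll confirm it in a crop while measuring.

```bash
cat > h.py <<'E'
import cv2,numpy as np
from workcell import bot,vision
def cam(n):
    c=vision.camera(n);c["R"]=cv2.Rodrigues(np.array(c["rvec"]))[0];c["t"]=np.array(c["tvec"]).ravel();c["K"]=np.array(c["intrinsics"]);c["p"]=-c["R"].T@c["t"];return c
def ray(c,uv):
    d=c["R"].T@np.linalg.solve(c["K"],[uv[0],uv[1],1.]);return d/np.linalg.norm(d)
def onz(c,uv,z):
    d=ray(c,uv);return c["p"]+d*(z-c["p"][2])/d[2]
def tri(c1,u1,c2,u2):
    A=np.zeros((3,3));b=np.zeros(3)
    for c,u in((c1,u1),(c2,u2)):
        d=ray(c,u);M=np.eye(3)-np.outer(d,d);A+=M;b+=M@c["p"]
    return np.linalg.solve(A,b)
def proj(c,P):
    q=c["K"]@(c["R"]@np.array(P)+c["t"]);return q[:2]/q[2]
def blobs(img,lo,hi,roi,amin=8):
    hsv=cv2.cvtColor(img,cv2.COLOR_BGR2HSV);m=cv2.inRange(hsv,np.array(lo),np.array(hi));k=np.zeros_like(m);x0,y0,x1,y1=roi;k[y0:y1,x0:x1]=m[y0:y1,x0:x1]
    n,l,s,ce=cv2.connectedComponentsWithStats(k);return [(ce[i].round(1),int(s[i,4]),s[i,:4].tolist()) for i in range(1,n) if s[i,4]>=amin],l
E
python3 - <<'E'
from h import *
S=cam("scene");D=cam("side")
cols={"violet":((135,80,60),(165,255,255)),"blue":((100,120,90),(125,255,255)),"green":((50,100,70),(85,255,255)),"red":((170,120,90),(180,255,255)),"red0":((0,150,90),(6,255,255))}
for k,(a,b) in cols.items():
    print(k,blobs(S["color"],a,b,(215,195,270,255),5)[0],blobs(D["color"],a,b,(250,180,320,220),5)[0])
for nm,c,r in(("S",S,(295,235,370,280)),("D",D,(240,250,290,315))):
    print("tab",blobs(c["color"],(7,150,90),(22,255,255),r,5)[0])
    g=cv2.cvtColor(c["color"],cv2.COLOR_BGR2GRAY);m=np.zeros_like(g);x0,y0,x1,y1=r;m[y0:y1,x0:x1]=(g[y0:y1,x0:x1]<120)*255
    m=cv2.morphologyEx(m,cv2.MORPH_CLOSE,np.ones((13,13)))
    cs=cv2.findContours(m,0,1)[0];q=max(cs,key=cv2.contourArea);bx=cv2.boxPoints(cv2.minAreaRect(q))
    ap=cv2.approxPolyDP(q,6,True)[:,0];print(nm,ap.tolist());P=np.array([onz(c,a,.008) for a in ap]);print(P.round(3).tolist())
a=cv2.resize(S["color"][130:275,120:405],None,fx=2.8,fy=2.8,interpolation=cv2.INTER_CUBIC)
cv2.imwrite("pics/crop1.png",a[:600,:800])
b=cv2.resize(D["color"][115:320,220:390],None,fx=2.9,fy=2.9,interpolation=cv2.INTER_CUBIC);cv2.imwrite("pics/crop2.png",b[:600,:800])
E
```

```text
violet [(array([232.5, 239.1]), 79, [227, 233, 12, 13])] [(array([267.2, 196.3]), 94, [263, 190, 10, 13])]
blue [(array([245.5, 208.1]), 72, [240, 203, 12, 12])] [(array([299.1, 199.5]), 96, [294, 193, 11, 14])]
green [(array([237.7, 227.4]), 83, [232, 222, 13, 12])] [(array([277.6, 196.9]), 102, [273, 191, 10, 13])]
red [] []
red0 [(array([241.6, 217.5]), 67, [236, 212, 12, 12])] [(array([288.4, 198.3]), 73, [284, 192, 10, 13])]
tab [(array([358.9, 257.2]), 31, [355, 255, 9, 5])]
S [[306, 241], [301, 262], [360, 274], [363, 252]]
[[0.519, 0.124, 0.008], [0.596, 0.135, 0.008], [0.569, 0.32, 0.008], [0.491, 0.309, 0.008]]
tab [(array([260. , 300.3]), 50, [258, 295, 5, 12])]
D [[259, 258], [248, 306], [272, 309], [280, 261]]
[[0.583, 0.14, 0.008], [0.561, 0.321, 0.008], [0.487, 0.311, 0.008], [0.514, 0.132, 0.008]]
```

View pics/crop1.png

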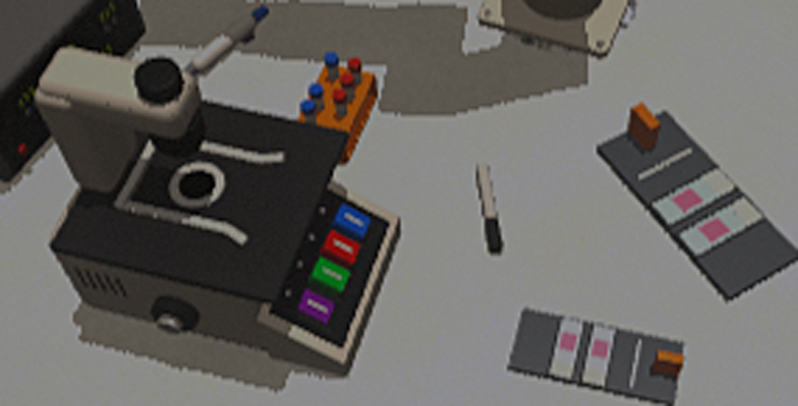

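View pics/crop2.png

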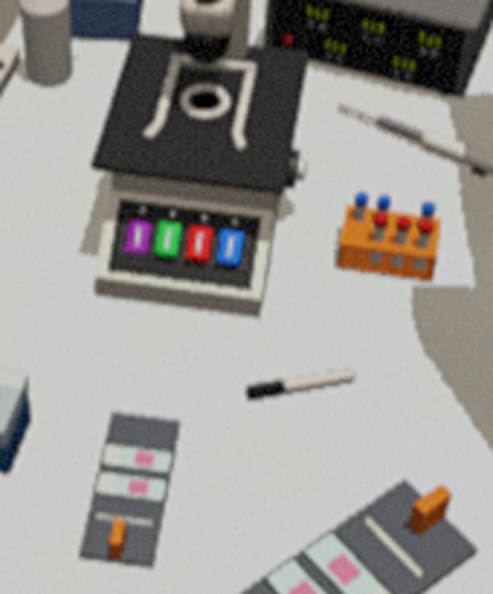

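Crop 1 confirms the small carrier at scene (333,256), with its tab at the end away from the imager. The key order is blue, red, green, violet, and violet sits lower. Next I work out the imager pose.

```bash
python3 - <<'E'
from h import *
S=cam("scene");D=cam("side")
K={"v":((232.5,239.1),(267.2,196.3)),"g":((237.7,227.4),(277.6,196.9)),"r":((241.6,217.5),(288.4,198.3)),"b":((245.5,208.1),(299.1,199.5))}
for k,(a,b) in K.items(): print(k,tri(S,a,D,b).round(4))
s=lambda x,y:(120+x/2.8,130+y/2.8); d=lambda x,y:(220+x/2.9,115+y/2.9)
print("stage S",[onz(S,s(*p),.17).round(4).tolist() for p in((346,130),(270,315),(50,243))])
print("stage D",[onz(D,d(*p),.17).round(4).tolist() for p in((281,188),(95,165),(140,37),(307,64))])
print("ring",onz(S,s(196,184),.17).round(4),onz(D,d(206,101),.17).round(4))
# rail dark/bright: tab
print("tab",tri(S,(358.9,257.2),D,(260,300.3)).round(4))
E
```

```text
v [ 0.6239 -0.0857  0.063 ]
g [ 0.5849 -0.0846  0.0732]
r [ 0.5468 -0.0887  0.0732]
b [ 0.5094 -0.0921  0.0742]
stage S [[0.4582, -0.1121, 0.17], [0.7001, -0.084, 0.17], [0.7062, -0.338, 0.17]]
stage D [[0.4552, -0.1085, 0.17], [0.6725, -0.0852, 0.17], [0.6914, -0.327, 0.17], [0.4743, -0.334, 0.17]]
ring [ 0.5843 -0.2326  0.17  ] [ 0.5777 -0.2307  0.17  ]
tab [0.5262 0.3028 0.0293]
```

play_rows --deltas '[1,-0.55,-0.55,-0.05,1.4,1,-0.55,-0.55,-0.05,1.4,1,-0.55,-0.55,-0.05,1.4,1,-0.55,-0.55,-0.05,1.4,1,-0.55,-0.55,-0.05,1.4,1,-0.55,-0.55,-0.05,1.4,1,-0.55,-0.55,-0.05,1.4,1,-0.55,-0.55,-0.05,1.4]'

```text
clock: 1.3
eef_pos: [0.355, -0.158, 0.2556]
tool_rot: [0.738, -0.674, 0.001, -0.001]
ft_force: [1.6, -0.6, -1.3]
grip_width: 0.0852
```

```bash
cat >> h.py <<'E'
from scipy.spatial.transform import Rotation as Rt
def go(target,theta=None,obs=None):
    o=obs or bot.get_obs();R=Rt.from_quat(o["tool_rot"]).as_matrix();e=R.T@(np.array(target)-o["eef_pos"])
    th=np.degrees(np.arctan2(R[1,0],R[0,0]));print("pos",np.round(o["eef_pos"],4),"theta",th.round(2),"tilt",np.degrees(np.arccos(-R[2,2])).round(2),"d/60mm",(e/.06).round(3),"len",np.linalg.norm(e).round(4),
     "turn",None if theta is None else ((th-theta+90)%180-90).round(2),"F",np.round(o["ft_force"],1),"w",np.round(o["grip_width"],4),"q",np.round(o["joint_pos"],2),"t",round(float(o["clock"]),2))
E
python3 -c "
from h import *
go([0.578,-0.01,0.25],-84.1)"
```

```text
pos [ 0.355  -0.158   0.2556] theta -84.82 tilt 0.16 d/60mm [-2.121 -3.924  0.102] len 0.2677 turn -0.72 F [ 1.6 -0.6 -1.3] w 0.0852 q [-0.42  0.01 -0.2   1.36  0.    2.63] t 1.3
```

play_rows --deltas '[1,-0.35,-0.65,0.02,-0.1,1,-0.35,-0.65,0.02,-0.1,1,-0.35,-0.65,0.02,-0.1,1,-0.35,-0.65,0.02,-0.1,1,-0.35,-0.65,0.02,-0.1,1,-0.35,-0.65,0.02,-0.1,1,0,0,0,0]'

```text
clock: 2.17
eef_pos: [0.5839, -0.0012, 0.2484]
tool_rot: [0.744, -0.668, 0.002, -0.001]
ft_force: [-0.4, -0.0, -0.1]
grip_width: 0.0851
```

```bash
python3 -c "
from h import *
go([0.578,-0.01,0.25],-84.1)
W=cam('wrist');cv2.imwrite('pics/w1.png',cv2.resize(W['color'],(800,600)));print(W['p'].round(3),W['R'].round(3).tolist())
D=cam('side');
O=np.array([.580,-.235,0]);ex=np.array([.103,-.995,0]);ey=np.array([.995,.103,0])
for n,i in(('green',(-151.5,19,78.6)),('axis',(0,0,170)),('c1',(-135,-115,170)),('c2',(-135,115,170))):
  P=O+ex*i[0]/1e3+ey*i[1]/1e3+np.array([0,0,i[2]/1e3]);print(n,P.round(4),proj(W,P).round(1))
for k,(a,b) in {'violet':((135,80,60),(165,255,255)),'blue':((100,120,90),(125,255,255)),'green':((50,100,70),(85,255,255)),'red0':((0,150,90),(6,255,255))}.items(): print(k,blobs(W['color'],a,b,(0,0,560,420),60)[0])
"
```

```text
pos [ 0.5839 -0.0012  0.2484] theta -83.87 tilt 0.3 d/60mm [ 0.136  0.113 -0.027] len 0.0107 turn 0.23 F [-0.4 -0.  -0.1] w 0.0851 q [-0.    0.4   0.27  1.44 -0.    3.03] t 2.17
[0.666 0.008 0.392] [[0.108, -0.994, 0.002], [-0.943, -0.101, 0.318], [-0.315, -0.036, -0.948]]
green [ 0.5833 -0.0823  0.0786] [362.8 191.5]
axis [ 0.58  -0.235  0.17 ] [590.7 250.7]
c1 [ 0.4517 -0.1125  0.17  ] [394.  370.9]
c2 [ 0.6805 -0.0888  0.17  ] [434.4  87.3]
violet [(array([371.9, 149.1]), 960, [351, 135, 42, 31])]
blue [(array([360.7, 257.9]), 747, [341, 244, 39, 30])]
green [(array([366.5, 188.9]), 1008, [345, 174, 43, 32])]
red0 [(array([363.6, 224.5]), 834, [343, 211, 41, 30])]
```

View pics/w1.png

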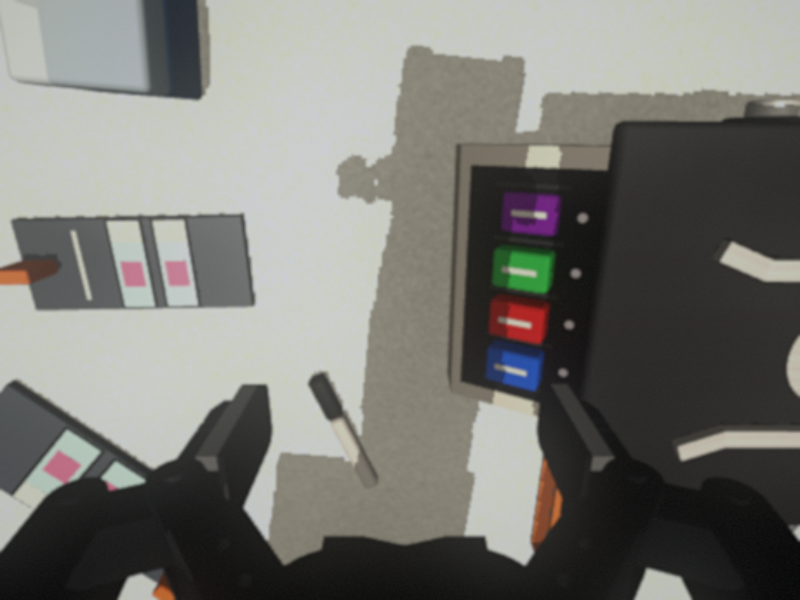

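Wrist view: keys at violet (372,149), green (366,189), red (364,225) and blue (361,258), as predicted to about 3 px. The right finger sits on the imager side. Before pressing with the open finger I check how wide the finger linkages are near the stage edge.

```bash
python3 -c "
from h import *
W=cam('wrist');o=bot.get_obs();R=Rt.from_quat(o['tool_rot']).as_matrix()
p=R.T@(W['p']-o['eef_pos']);print('cam in tool',p.round(4))
for y in(-.015,0.,.015):
 for n,u in (('tip in',(552,385)),('tip back',(588,388)),('fing back low',(612,460)),('knuckle out',(745,500)),('kn top',(700,462)),('L kn out',(40,500)),('L tip',(240,385)),('L tip in',(268,388))):
  d=R.T@ray(W,(u[0]*.7,u[1]*.7));t=(y-p[1])/d[1];print(y,n,(p+t*d).round(3))
for z,u in((.0776,(366.5,188.9)),(.17,(596*.7+0,385*.7)),(.17,(613*.7,135*.7))):print(onz(W,u,z).round(4))
for n,u in (('railL end',(722,256)),('railR end',(679,452)),('ringleft',(788,365))):print(n,onz(W,(u[0]*.7,u[1]*.7),.173).round(4))
for k,u in (('g',(366.5,188.9)),('r',(363.6,224.5)),('b',(360.7,257.9))): print(k,onz(W,u,.077).round(4))
"
```

```text
cam in tool [-0.     -0.0835 -0.143 ]
-0.015 tip in [ 0.042 -0.015 -0.024]
-0.015 tip back [ 0.052 -0.015 -0.026]
-0.015 fing back low [ 0.046 -0.015 -0.057]
-0.015 knuckle out [ 0.067 -0.015 -0.069]
-0.015 kn top [ 0.065 -0.015 -0.057]
-0.015 L kn out [-0.071 -0.015 -0.069]
-0.015 L tip [-0.047 -0.015 -0.025]
-0.015 L tip in [-0.038 -0.015 -0.026]
0.0 tip in [0.052 0.    0.002]
0.0 tip back [ 0.064  0.    -0.   ]
0.0 fing back low [ 0.056  0.    -0.038]
0.0 knuckle out [ 0.082  0.    -0.052]
0.0 kn top [ 0.079  0.    -0.039]
0.0 L kn out [-0.087  0.    -0.053]
0.0 L tip [-0.057  0.     0.001]
0.0 L tip in [-0.047  0.    -0.001]
0.015 tip in [0.061 0.015 0.028]
0.015 tip back [0.075 0.015 0.025]
0.015 fing back low [ 0.066  0.015 -0.019]
0.015 knuckle out [ 0.097  0.015 -0.036]
0.015 kn top [ 0.094  0.015 -0.02 ]
0.015 L kn out [-0.103  0.015 -0.037]
0.015 L tip [-0.067  0.015  0.027]
0.015 L tip in [-0.055  0.015  0.025]
[ 0.5836 -0.0878  0.0776]
[ 0.5477 -0.1112  0.17  ]
[ 0.6737 -0.0888  0.17  ]
railL end [ 0.6248 -0.1537  0.173 ]
railR end [ 0.5125 -0.1659  0.173 ]
ringleft [ 0.5714 -0.207   0.173 ]
g [ 0.5835 -0.088   0.077 ]
r [ 0.5453 -0.0921  0.077 ]
b [ 0.5068 -0.0961  0.077 ]
```

```bash
python3 -c "
from h import *
go([0.5775,-0.028,0.08],-84.1)"
```

```text
pos [ 0.5816 -0.0033  0.2498] theta -84.05 tilt 0.31 d/60mm [0.392 0.122 2.83 ] len 0.1716 turn 0.05 F [0.7 0.3 0.5] w 0.0852 q [-0.    0.4   0.27  1.44 -0.    3.03] t 2.33
```

play_rows --deltas '[1,0.2,0.12,0.4,0,1,0,0,0.6,0,1,0,0,0.6,0,1,0,0,0.6,0,1,0,0,0.5,0,1,0,0,0,0]'

```text
clock: 3.08
eef_pos: [0.5721, -0.0234, 0.0896]
tool_rot: [0.74, -0.673, 0.006, -0.002]
ft_force: [-0.2, -0.5, 0.6]
grip_width: 0.0852
```

```bash
python3 -c "
from h import *
go([0.5775,-0.026,0.07],-84.1)
D=cam('side');W=cam('wrist')
a=cv2.resize(D['color'][110:240,210:370],None,fx=4,fy=4,interpolation=cv2.INTER_CUBIC)[:520,:640];b=cv2.resize(W['color'][60:420,200:560],(160,160));
w=cv2.resize(W['color'],(800,600));cv2.imwrite('pics/w2.png',w);cv2.imwrite('pics/s2.png',a)"
```

```text
pos [ 0.5721 -0.0234  0.0896] theta -84.61 tilt 0.69 d/60mm [ 0.049 -0.082  0.328] len 0.0205 turn -0.51 F [-0.2 -0.5  0.6] w 0.0852 q [-0.04  0.47 -0.05  1.04 -0.    3.01] t 3.08
```

View pics/w2.png

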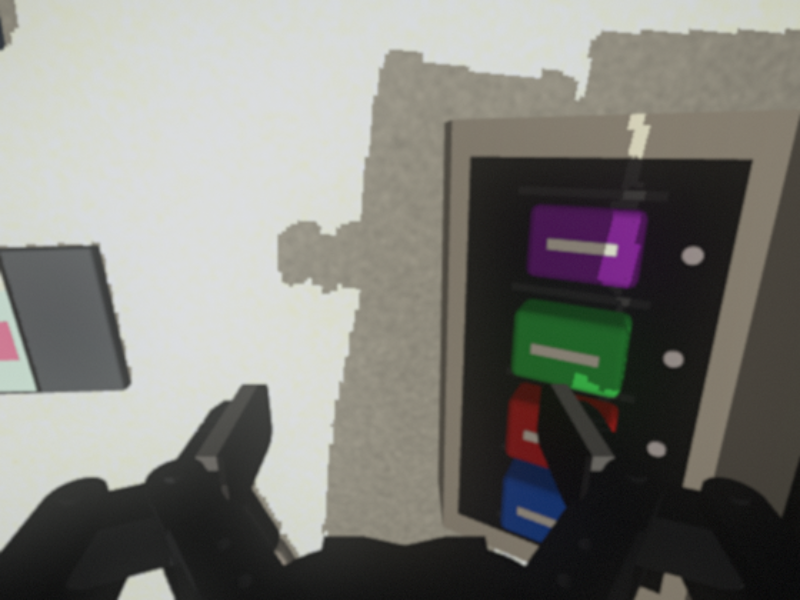

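```bash
python3 -c "
from h import *
W=cam('wrist');o=bot.get_obs();R=Rt.from_quat(o['tool_rot']).as_matrix()
for n,u,z in(('g line',(565,356),.0786),('gl',(515,345),.0686),('gr',(628,355),.0886),('v line',(582,247),.0682)):
  P=onz(W,(u[0]*.7,u[1]*.7),z);print(n,P.round(4),(R.T@(P-o['eef_pos'])).round(4))
"
```

```text
g line [ 0.5851 -0.0833  0.0786] [ 0.0607 -0.0031  0.0151]
gl [ 0.5836 -0.067   0.0686] [ 0.0442 -0.003   0.025 ]
gr [ 0.5919 -0.1009  0.0886] [ 0.0789 -0.0085  0.0054]
v line [ 0.6246 -0.0852  0.0682] [ 0.0662 -0.0421  0.0263]
```

play_rows --deltas '[1,0,-0.1,0.2,0,1,0,0,0.15,0,1,0,0,0,0]'

```text
clock: 3.6
eef_pos: [0.5852, -0.0228, 0.0745]
tool_rot: [0.74, -0.673, 0.011, -0.007]
ft_force: [-0.9, 0.2, 0.3]
grip_width: 0.0854
```

```bash
python3 -c "
from h import *
go([0.577,-0.026,0.06],-84.1)"
```

```text
pos [ 0.5852 -0.0228  0.0745] theta -84.58 tilt 1.52 d/60mm [0.038 0.147 0.239] len 0.017 turn -0.48 F [-0.9  0.2  0.3] w 0.0854 q [-0.04  0.5  -0.04  1.   -0.    3.01] t 3.6
```

play_rows --deltas '[1,0,0.1,0,0,1,0,0,0,0]'

```text
clock: 3.85
eef_pos: [0.5787, -0.0233, 0.0743]
tool_rot: [0.74, -0.673, 0.011, -0.007]
ft_force: [0.8, -0.2, -0.1]
grip_width: 0.0851
```

```bash
python3 -c "
from h import *
go([0.577,-0.026,0.06],-84.1)
print(Rt.from_quat(bot.get_obs()['tool_rot']).as_matrix().round(3).tolist())"
```

```text
pos [ 0.5787 -0.0233  0.0743] theta -84.56 tilt 1.5 d/60mm [0.041 0.039 0.238] len 0.0147 turn -0.46 F [ 0.8 -0.2 -0.1] w 0.0851 q [-0.04  0.49 -0.06  1.   -0.    3.01] t 3.85
[[0.095, -0.995, 0.026], [-0.995, -0.095, -0.005], [0.007, -0.025, -1.0]]
```

play_rows --deltas '[1,0,0.03,0.1,0,1,0.02,0,0.08,0,1,0.04,0,0.08,0,1,0.04,0,0.08,0]'

```text
clock: 4.35
eef_pos: [0.5784, -0.029, 0.0552]
tool_rot: [0.74, -0.673, 0.012, -0.008]
ft_force: [-3.2, 1.0, 6.8]
grip_width: 0.0858
```

```bash
python3 -c "
from h import *
go([0.577,-0.033,0.045],-84.1)"
```

```text
pos [ 0.5784 -0.029   0.0552] theta -84.54 tilt 1.62 d/60mm [0.062 0.035 0.17 ] len 0.0111 turn -0.44 F [-3.2  1.   6.8] w 0.0858 q [-0.05  0.51 -0.09  0.95 -0.    3.  ] t 4.35
```

play_rows --deltas '[1,0.04,0,0.1,0,1,0.04,0,0.1,0,1,0.03,0,0.1,0]'

```text
clock: 4.72
eef_pos: [0.5809, -0.0292, 0.0448]
tool_rot: [0.741, -0.671, 0.011, -0.013]
ft_force: [-19.7, 8.5, 49.0]
grip_width: 0.0851
```

```bash
python3 -c "
from h import *
go([0.577,-0.033,0.045],-84.1)"
```

```text
pos [ 0.5809 -0.0292  0.0448] theta -84.3 tilt 1.95 d/60mm [ 0.057  0.071 -0.006] len 0.0055 turn -0.2 F [-19.7   8.5  49. ] w 0.0851 q [-0.05  0.52 -0.1   0.92  0.01  2.99] t 4.72
```

play_rows --deltas '[1,-0.06,0,-0.15,0,1,-0.06,0,-0.3,0,1,-0.05,0,-0.4,0,1,-0.05,0,-0.4,0,1,0,0,0,0]'

```text
clock: 5.35
eef_pos: [0.5776, -0.016, 0.1226]
tool_rot: [0.741, -0.671, 0.011, -0.014]
ft_force: [-0.2, -0.0, -0.3]
grip_width: 0.0854
```

```bash
python3 -c "
from h import *
go([0.60,0.05,0.25],8)
W=cam('wrist');D=cam('side');S=cam('scene')
a=cv2.resize(W['color'],(560,420));b=cv2.resize(D['color'][170:220,245:325],None,fx=3,fy=3,interpolation=2);c=cv2.resize(S['color'][190:260,205:275],None,fx=3,fy=3,interpolation=2)
im=np.zeros((420,800,3),np.uint8);im[:,:560]=a;im[:150,560:800]=b;im[160:370,560:770]=c;cv2.imwrite('pics/p3.png',im)"
```

```text
pos [ 0.5776 -0.016   0.1226] theta -84.26 tilt 2.07 d/60mm [-1.06  -0.558 -2.103] len 0.1452 turn 87.74 F [-0.2 -0.  -0.3] w 0.0854 q [-0.03  0.43 -0.01  1.09  0.01  3.01] t 5.35
```

View pics/p3.png

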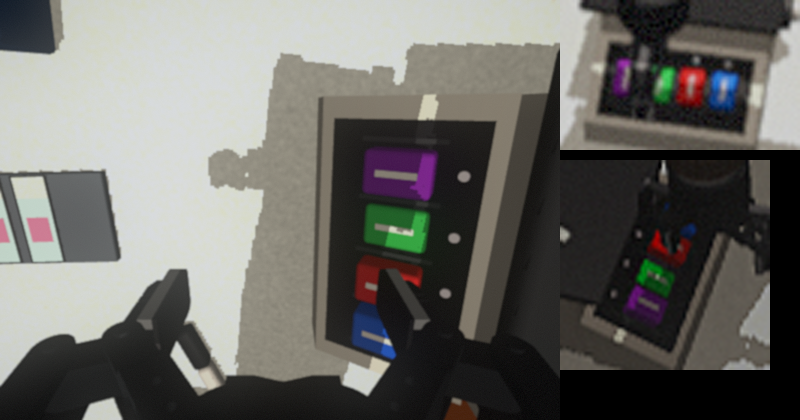

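Wrist view: the violet cap at (400,173) is now raised (wider, tall sides) and green at (397,228) is sunk, so step 1 looks done. I'll turn the wrist and go to the carrier tab.

play_rows --deltas '[1,0,0,-0.3,-10.3,1,0,0,-0.3,-10.3,1,0,0,-0.3,-10.3,1,0,0,-0.3,-10.3,1,0,0,-0.3,-10.3,1,0,0,-0.2,-10.3,1,0,0,0,-10.3,1,0,0,0,-10.3,1,0,0,0,-10.3,1,0,0,0,0]'

```text
clock: 6.75
eef_pos: [0.5653, -0.0185, 0.206]
tool_rot: [0.995, 0.098, -0.0, -0.003]
ft_force: [0.0, -0.3, -0.2]
grip_width: 0.0851
```

```bash
python3 -c "
from h import *
go([0.529,0.303,0.2],8.1)"
```

```text
pos [ 0.5653 -0.0185  0.206 ] theta 11.24 tilt 0.34 d/60mm [ 0.451 -5.373  0.132] len 0.3236 turn 3.14 F [ 0.  -0.3 -0.2] w 0.0851 q [-0.04  0.38  0.14  1.33  0.01  1.34] t 6.75
```

play_rows --deltas '[1,0.06,-0.75,0,0.4,1,0.06,-0.75,0,0.4,1,0.06,-0.75,0,0.4,1,0.06,-0.75,0,0.4,1,0.06,-0.75,0,0.4,1,0.06,-0.75,0,0.4,1,0.06,-0.7,0,0.4,1,0,0,0,0]'

```text
clock: 7.75
eef_pos: [0.5373, 0.3001, 0.1981]
tool_rot: [0.998, 0.057, -0.006, -0.001]
ft_force: [0.0, -0.2, 0.2]
grip_width: 0.0851
```

```bash
python3 -c "
from h import *
go([0.529,0.303,0.2],8.1)
W=cam('wrist');cv2.imwrite('pics/w4.png',cv2.resize(W['color'],(800,600)));print(proj(W,[.529,.303,.042]),W['p'])
print(blobs(W['color'],(5,130,60),(22,255,255),(0,0,560,420),80)[0])
"
```

```text
pos [0.5373 0.3001 0.1981] theta 6.51 tilt 0.75 d/60mm [-0.133 -0.063 -0.03 ] len 0.009 turn -1.59 F [ 0.  -0.2  0.2] w 0.0851 q [0.51 0.5  0.29 1.38 0.01 1.96] t 7.75
[276.14509209 181.43069209] [0.52973824 0.38203521 0.3417615 ]
[(array([275.8, 182.2]), 387, [270, 167, 13, 32])]
```

View pics/w4.png

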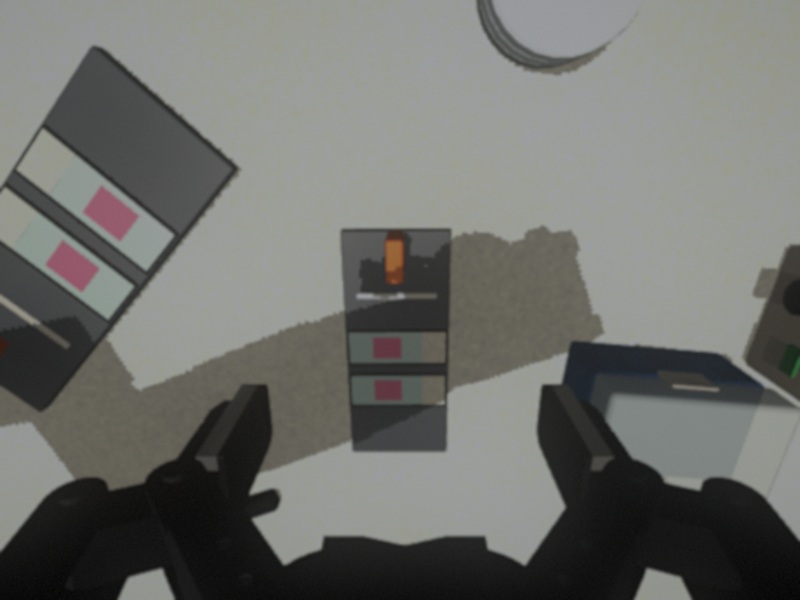

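```bash
python3 -c "
from h import *
W=cam('wrist');o=bot.get_obs();R=Rt.from_quat(o['tool_rot']).as_matrix()
f=lambda u,z:onz(W,(u[0]*.7,u[1]*.7),z)
c=[f(u,.008) for u in((342,229),(450,229),(353,451),(446,451))];print(np.round(c,4).tolist())
a=(c[0]+c[1])/2;b=(c[2]+c[3])/2;v=b-a;print('centre',(a+b)/2,'len',np.linalg.norm(v),'ang',np.degrees(np.arctan2(v[1],v[0])))
t=f((394,257),.042);print('tabtop',t.round(4))
for u,z in(((570,342),.086),((568,380),.05),((715,352),.086),((280,500),.008)):
  P=f(u,z);print('box',P.round(4),(R.T@(P-o['eef_pos'])).round(4))
go([t[0],t[1],.012],8.1)
"
```

```text
[[0.4889, 0.3101, 0.008], [0.5661, 0.3191, 0.008], [0.5118, 0.121, 0.008], [0.5901, 0.1307, 0.008]]
centre [0.5392308  0.22022352 0.008     ] len 0.1902561035134683 ang -82.92111274532016
tabtop [0.5285 0.3027 0.042 ]
box [0.6382 0.2746 0.086 ] [0.0988 0.034  0.111 ]
box [0.6586 0.231  0.05  ] [0.1147 0.0796 0.1467]
box [0.725  0.2784 0.086 ] [0.1856 0.0399 0.1098]
box [0.4515 0.0613 0.008 ] [-0.1094  0.2254  0.1914]
pos [0.5377 0.2973 0.1983] theta 6.39 tilt 0.77 d/60mm [-0.101 -0.1    3.107] len 0.1866 turn -1.71 F [-0.3 -0.3 -0.5] w 0.0853 q [0.5  0.49 0.29 1.38 0.01 1.96] t 7.85
```

play_rows --deltas '[1,-0.1,-0.1,0.5,-0.7,1,0,0,0.6,0,1,0,0,0.6,0,1,0,0,0.5,0,1,0,0,0,0]'

```text
clock: 8.48
eef_pos: [0.531, 0.2944, 0.0633]
tool_rot: [0.999, 0.053, -0.006, 0.0]
ft_force: [0.3, 0.1, -0.5]
grip_width: 0.0853
```

```bash
python3 -c "
from h import *
go([.5285,.3027,.015],7.1)"
```

```text
pos [0.531  0.2944 0.0633] theta 6.12 tilt 0.74 d/60mm [-0.017 -0.142  0.805] len 0.0491 turn -0.98 F [ 0.3  0.1 -0.5] w 0.0853 q [0.5  0.57 0.06 1.07 0.   1.97] t 8.47
```

play_rows --deltas '[1,-0.02,-0.14,0.3,-1,1,0,0,0.3,0,1,0,0,0.15,0,1,0,0,0,0]'

```text
clock: 8.98
eef_pos: [0.5314, 0.3034, 0.02]
tool_rot: [0.998, 0.061, -0.003, -0.001]
ft_force: [0.2, -0.1, 0.5]
grip_width: 0.0851
```

```bash
python3 -c "
from h import *
go([.5285,.3027,.015],7.1)"
```

```text
pos [0.5314 0.3034 0.02  ] theta 7.01 tilt 0.42 d/60mm [-0.049  0.006  0.084] len 0.0059 turn -0.09 F [ 0.2 -0.1  0.5] w 0.0851 q [0.52 0.62 0.02 0.97 0.01 1.96] t 8.97
```

play_rows --deltas '[1,-0.05,0,0.12,0,0.5,0,0,0,0,0,0,0,0,0,0,0,0,0,0,0,0,0,0,0,0,0,0,0,0,0,0,0,0,0]'

```text
clock: 9.85
eef_pos: [0.5297, 0.3042, 0.0149]
tool_rot: [0.998, 0.061, -0.001, -0.002]
ft_force: [0.5, 0.2, 0.4]
grip_width: 0.0107
```

```bash
python3 -c "
from h import *
go([.5285,.3027,.015],7.1)"
```

```text
pos [0.5297 0.3042 0.0149] theta 7.03 tilt 0.32 d/60mm [-0.022  0.023 -0.001] len 0.0019 turn -0.07 F [0.5 0.2 0.4] w 0.0107 q [0.52 0.62 0.   0.95 0.01 1.97] t 9.85
```

play_rows --deltas '[0,0,0,-0.1,0,0,0,0,-0.2,0,0,0,0,-0.35,0,0,0,0,-0.45,0,0,0,0,-0.45,0,0,0,0,-0.45,0,0,0,0,-0.45,0,0,0,0,-0.45,0,0,0,0,-0.35,0,0,0,0,-0.15,0,0,0,0,0,0]'

```text
clock: 11.22
eef_pos: [0.5284, 0.3024, 0.2287]
tool_rot: [0.998, 0.061, -0.003, -0.003]
ft_force: [0.5, -1.1, -2.4]
grip_width: 0.0111
```

```bash
python3 -c "
from h import *
go([.565,-0.05,.23],6)
W=cam('wrist');D=cam('side')
im=np.zeros((420,800,3),np.uint8);im[:,:480]=cv2.resize(W['color'],(480,420));im[:400,480:]=cv2.resize(D['color'][130:330,180:340],(320,400),interpolation=2);cv2.imwrite('pics/p5.png',im)"
```

```text
pos [0.5284 0.3024 0.2287] theta 7.01 tilt 0.5 d/60mm [-0.112  5.904 -0.057] len 0.3543 turn 1.01 F [ 0.5 -1.1 -2.4] w 0.0111 q [0.52 0.47 0.32 1.43 0.01 1.96] t 11.22
```

View pics/p5.png

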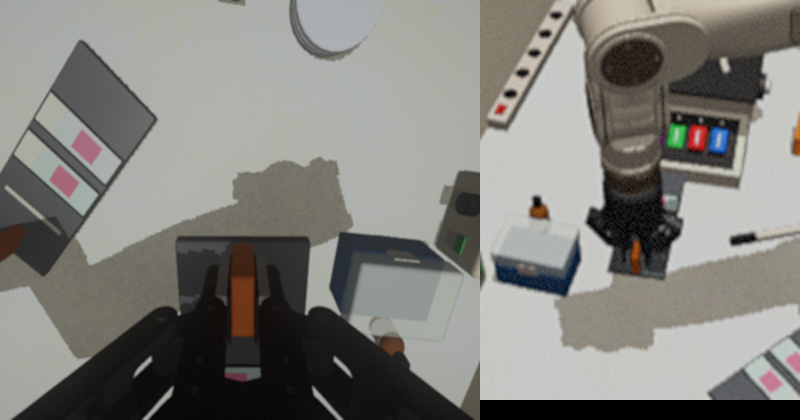

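Carrier is held level in both views (9 pictures so far). Now I refine the imager's lateral position from the saved first images (ring and rails).

```bash
python3 -c "
from h import *
S=cam('scene');D=cam('side');ex=np.array([.1054,-.9944]);ey=np.array([.9944,.1054]);O=np.array([.579,-.2385])
res={}
for n,c,f,roi in(('S',S,'scene0',(150,170,245,225)),('D',D,'side0',(255,125,325,180))):
  im=cv2.imread(f'pics/{f}.png');x0,y0,x1,y1=roi;g=cv2.cvtColor(im,cv2.COLOR_BGR2GRAY)[y0:y1,x0:x1];g=cv2.resize(g,None,fx=4,fy=4,interpolation=2)
  m=cv2.threshold(g,0,255,cv2.THRESH_OTSU)[1]
  cs,h=cv2.findContours(m,cv2.RETR_CCOMP,1)
  for q in cs:
    if cv2.contourArea(q)>150 and len(q)>5:
      pts=(q[:,0]+.5)/4-.5+[x0,y0]
      e=cv2.fitEllipse(q);ce=(np.array(e[0])+.5)/4-.5+[x0,y0]
      P=np.array([onz(c,p,.173)[:2] for p in pts])-O;I=np.c_[P@ex,P@ey]*1e3
      print(n,'area',cv2.contourArea(q)/16,'ctr',ce.round(1),onz(c,ce,.17)[:2].round(4),'imx',I[:,0].min().round(1),I[:,0].max().round(1),'imy',I[:,1].min().round(1),I[:,1].max().round(1))
      if np.ptp(I[:,0])>50:
        for xx in(-50,-40,-25,0,25,45,60,70):
          s=I[abs(I[:,0]-xx)<2][:,1];print('   x',xx,np.sort(s).round(0)[[0,len(s)//4,len(s)//2,3*len(s)//4,-1]] if len(s) else None)
"
```

```text
S area 13.40625 ctr [241.7 217.3] [ 0.5984 -0.0533] imx -193.2 -171.9 imy 34.4 46.8
S area 122.625 ctr [189.4 209.1] [ 0.628  -0.2104] imx -84.6 57.2 imy 44.5 66.3
   x -50 [45. 45. 57. 57. 58.]
   x -40 [45. 45. 57. 57. 57.]
   x -25 [45. 45. 57. 57. 57.]
   x 0 [48. 49. 49. 55. 56.]
   x 25 [48. 49. 54. 55. 56.]
   x 45 [47. 49. 55. 57. 58.]
   x 60 None
   x 70 None
S area 237.0625 ctr [190.2 195.3] [ 0.5826 -0.2329] imx -36.2 22.0 imy -23.9 35.2
   x -50 None
   x -40 None
   x -25 [-17. -15.  26.  27.  28.]
   x 0 [-23. -22.  34.  34.  35.]
   x 25 None
   x 45 None
   x 60 None
   x 70 None
S area 123.625 ctr [189.6 195.8] [ 0.585  -0.2335] imx -27.0 16.6 imy -13.4 29.8
S area 64.71875 ctr [241.5 194. ] [ 0.5225 -0.0893] imx -171.9 -142.7 imy -66.5 -16.4
S area 94.6875 ctr [206.5 184.3] [ 0.5278 -0.2063] imx -84.5 10.8 imy -58.1 -36.6
   x -50 [-51. -50. -38. -37. -37.]
   x -40 [-49. -49. -39. -38. -38.]
   x -25 [-50. -49. -38. -38. -37.]
   x 0 [-51. -50. -39. -39. -38.]
   x 25 None
   x 45 None
   x 60 None
   x 70 None
S area 57.71875 ctr [170.2 187.5] [ 0.5789 -0.3047] i
[... 1786 characters left out ...]
 [44. 44. 57. 57. 58.]
   x 0 [47. 47. 55. 55. 55.]
   x 25 [46. 47. 55. 56. 56.]
   x 45 [46. 46. 55. 55. 55.]
   x 60 [35. 38. 43. 48. 55.]
   x 70 [37. 39. 41. 43. 55.]
D area 165.21875 ctr [258.3 136.9] [ 0.7108 -0.2664] imx -86.9 88.8 imy 112.7 151.0
   x -50 [114. 114. 122. 122. 123.]
   x -40 [113. 114. 124. 125. 125.]
   x -25 [114. 115. 127. 128. 128.]
   x 0 [113. 114. 133. 133. 133.]
   x 25 [113. 114. 138. 138. 138.]
   x 45 [113. 113. 142. 143. 143.]
   x 60 [113. 114. 145. 146. 146.]
   x 70 [113. 113. 113. 148. 148.]
D area 31.0 ctr [307.5 127.4] [ 0.552  -0.3699] imx 103.9 142.2 imy -52.5 -29.3
D area 37.90625 ctr [277.6 126. ] [ 0.6611 -0.3467] imx 103.0 124.0 imy 48.9 108.5
```

play_rows --deltas '[0,0,0.3,0,0.2,0,-0.02,0.6,0.03,0.2,0,-0.02,0.7,0.03,0.2,0,-0.02,0.7,0.03,0.2,0,-0.02,0.7,0.03,0.2,0,-0.02,0.6,0.03,0,0,0,0.3,0,0,0,0,0,0,0]'

```text
clock: 12.42
eef_pos: [0.5445, 0.055, 0.2111]
tool_rot: [0.999, 0.051, -0.01, 0.001]
ft_force: [0.3, -1.0, -2.2]
grip_width: 0.0106
```

```bash
cat >> h.py <<'E'
O=np.array([.5817,-.2332]);EX=np.array([.1054,-.9944]);EY=np.array([.9944,.1054])
def st(s,y=0,z=.2):
    p=bot.get_obs()["eef_pos"];d=p[:2]-O;print("imager s,y mm",(d@EX*1e3).round(1),(d@EY*1e3).round(1));P=O+s*EX+y*EY;go([P[0],P[1],z],6.05)
E
python3 -c "
from h import *
st(-.265,0,.2)"
```

```text
imager s,y mm -290.5 -6.6
pos [0.5445 0.055  0.2111] theta 5.8 tilt 1.18 d/60mm [0.116 0.424 0.182] len 0.0286 turn -0.25 F [ 0.3 -1.  -2.2] w 0.0106 q [ 0.1   0.36  0.12  1.35 -0.    1.57] t 12.43
```

play_rows --deltas '[0,0.06,0.1,0,-0.2,0,0.05,0.1,0,0,0,0,0.08,0.1,0,0,0,0,0,0]'

```text
clock: 12.92
eef_pos: [0.5532, 0.0408, 0.2041]
tool_rot: [0.998, 0.055, -0.011, 0.0]
ft_force: [0.3, 1.0, -2.9]
grip_width: 0.0106
```

```bash
python3 -c "
from h import *
st(-.27,0,.2)
D=cam('side');S=cam('scene')
im=np.zeros((480,800,3),np.uint8);im[:480,:400]=cv2.resize(D['color'][120:240,240:340],(400,480),interpolation=2);im[:,400:]=cv2.resize(S['color'][160:280,165:265],(400,480),interpolation=2);cv2.imwrite('pics/p6.png',im)"
```

```text
imager s,y mm -275.5 0.6
pos [0.5532 0.0408 0.2041] theta 6.27 tilt 1.21 d/60mm [-0.009  0.092  0.068] len 0.0069 turn 0.22 F [ 0.3  1.  -2.9] w 0.0106 q [0.07 0.38 0.13 1.34 0.   1.53] t 12.93
```

View pics/p6.png

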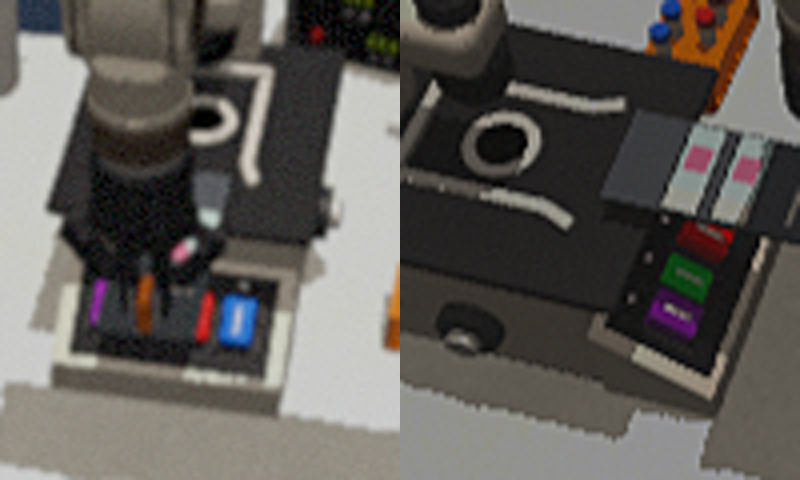

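```bash
python3 -c "
from h import *
S=cam('scene')
for z in(.185,.19,.195,.2,.205):
  r=[]
  for u in((225.5,188),(216.25,209.5)):
    d=onz(S,u,z)[:2]-O;r+=[(d@EX*1e3).round(1),(d@EY*1e3).round(1)]
  print(z,r,'mid y',(r[1]+r[3])/2,'s',(r[0]+r[2])/2)
"
```

```text
0.185 [np.float64(-100.2), np.float64(-42.7), np.float64(-101.3), np.float64(38.0)] mid y -2.3500000000000014 s -100.75
0.19 [np.float64(-102.2), np.float64(-39.3), np.float64(-103.2), np.float64(40.9)] mid y 0.8000000000000007 s -102.7
0.195 [np.float64(-104.1), np.float64(-36.0), np.float64(-105.2), np.float64(43.8)] mid y 3.8999999999999986 s -104.65
0.2 [np.float64(-106.1), np.float64(-32.6), np.float64(-107.1), np.float64(46.7)] mid y 7.050000000000001 s -106.6
0.205 [np.float64(-108.1), np.float64(-29.3), np.float64(-109.1), np.float64(49.7)] mid y 10.200000000000001 s -108.6
```

play_rows --deltas '[0,0,0.05,0.14,0.2,0,-0.01,0.15,0,0,0,0,0.2,0,0,0,0,0.1,0,0,0,0,0,0,0]'

```text
clock: 13.7
eef_pos: [0.5562, 0.0087, 0.1962]
tool_rot: [0.999, 0.053, -0.01, 0.0]
ft_force: [-0.1, 0.0, -3.5]
grip_width: 0.0109
```

```bash
python3 -c "
from h import *
st(-.23,0,.195)"
```

```text
imager s,y mm -243.2 0.1
pos [0.5562 0.0087 0.1962] theta 6.04 tilt 1.1 d/60mm [-0.002  0.22   0.019] len 0.0133 turn -0.01 F [-0.1  0.  -3.5] w 0.0109 q [ 0.02  0.38  0.11  1.32 -0.    1.48] t 13.7
```

play_rows --deltas '[0,0,0.15,0.01,0,0,0,0.2,0,0,0,0,0.2,0,0,0,0,0.1,0,0,0,0,0,0,0]'

```text
clock: 14.32
eef_pos: [0.5607, -0.0333, 0.1957]
tool_rot: [0.999, 0.052, -0.009, 0.0]
ft_force: [0.3, 0.5, -3.3]
grip_width: 0.0107
```

```bash
python3 -c "
from h import *
st(-.113,0,.195)"
```

```text
imager s,y mm -201.0 0.2
pos [ 0.5607 -0.0333  0.1957] theta 6.0 tilt 1.08 d/60mm [-0.002  1.467  0.01 ] len 0.088 turn -0.05 F [ 0.3  0.5 -3.3] w 0.0107 q [-0.06  0.39  0.13  1.32 -0.    1.41] t 14.32
```

play_rows --deltas '[0,0,0.1,0.03,0,0,0,0.1,0.05,0,0,0,0,0.05,0,0,0,0,0,0]'

```text
clock: 14.82
eef_pos: [0.5617, -0.0455, 0.187]
tool_rot: [0.999, 0.053, -0.01, -0.0]
ft_force: [0.8, -0.6, -3.2]
grip_width: 0.0109
```

```bash
python3 -c "
from h import *
st(-.113,0,.185)
S=cam('scene');cv2.imwrite('pics/p7.png',cv2.resize(S['color'][155:255,150:290],(800,571),interpolation=2))"
```

```text
imager s,y mm -188.7 -0.2
pos [ 0.5617 -0.0455  0.187 ] theta 6.04 tilt 1.12 d/60mm [0.003 1.262 0.031] len 0.0758 turn -0.01 F [ 0.8 -0.6 -3.2] w 0.0109 q [-0.08  0.4   0.12  1.3  -0.    1.39] t 14.82
```

View pics/p7.png

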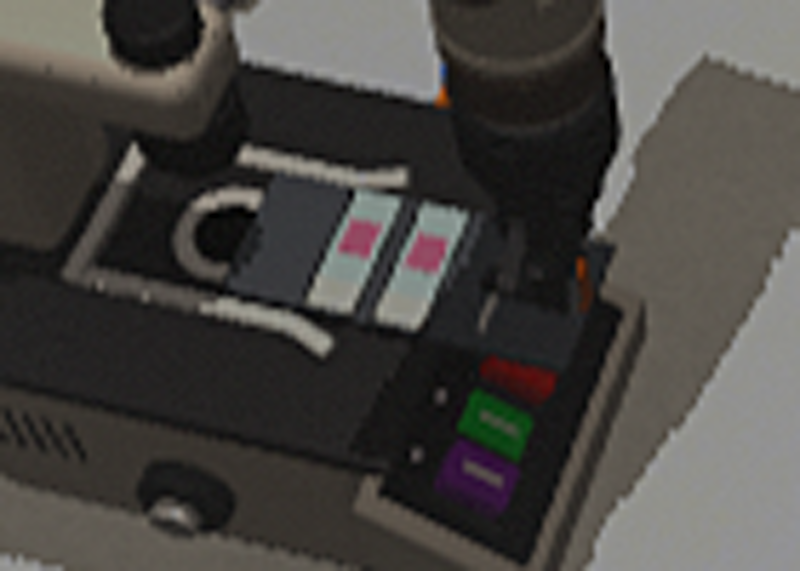

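The carrier is between the rails with its far end at (270,230) in the crop. I slide on.

play_rows --deltas '[0,0,0.15,0,0,0,0,0.2,0,0,0,0,0.2,0,0,0,0,0.15,0,0,0,0,0,0,0]'

```text
clock: 15.5
eef_pos: [0.5668, -0.0908, 0.1874]
tool_rot: [0.999, 0.052, -0.009, 0.0]
ft_force: [0.2, 1.2, -3.4]
grip_width: 0.0109
```

```bash
python3 -c "
from h import *
st(-.113,0,.187)"
```

```text
imager s,y mm -143.1 0.2
pos [ 0.5668 -0.0908  0.1874] theta 6.01 tilt 1.06 d/60mm [-0.003  0.502  0.007] len 0.0301 turn -0.04 F [ 0.2  1.2 -3.4] w 0.0109 q [-0.16  0.42  0.15  1.31 -0.    1.31] t 15.5
```

play_rows --deltas '[0,0,0.1,0,0,0,0,0.1,0,0,0,0,0.08,0.02,0,0,0,0,0,0]'

```text
clock: 16.0
eef_pos: [0.5686, -0.1084, 0.1861]
tool_rot: [0.999, 0.053, -0.009, 0.0]
ft_force: [-1.0, -0.5, -2.9]
grip_width: 0.0109
```

play_rows --deltas '[0,0,0.06,0,0,0,0,0.06,0,0]'

```text
clock: 16.25
eef_pos: [0.5693, -0.1155, 0.186]
tool_rot: [0.999, 0.053, -0.009, 0.0]
ft_force: [-0.7, -0.6, -3.2]
grip_width: 0.0108
```

```bash
python3 -c "
from h import *
st(-.113,0,.185)"
```

```text
imager s,y mm -118.4 0.1
pos [ 0.5693 -0.1155  0.186 ] theta 6.08 tilt 1.08 d/60mm [-0.001  0.09   0.017] len 0.0055 turn 0.03 F [-0.7 -0.6 -3.2] w 0.0108 q [-0.2   0.44  0.17  1.32 -0.    1.27] t 16.25
```

play_rows --deltas '[0,0,0.05,0.01,0,0,0,0.05,0,0]'

```text
clock: 16.5
eef_pos: [0.57, -0.118, 0.1859]
tool_rot: [0.998, 0.054, -0.009, -0.004]
ft_force: [-1.2, 13.5, 1.4]
grip_width: 0.0109
```

play_rows --deltas '[0,0,0.05,0,0,0,0,0.05,0,0]'

```text
clock: 16.75
eef_pos: [0.57, -0.118, 0.1872]
tool_rot: [0.998, 0.055, -0.009, -0.01]
ft_force: [-2.5, 10.1, 2.1]
grip_width: 0.0107
```

play_rows --deltas '[0,0,0,0.03,0,0,0,0,0.03,0,0,0,0,0,0]'

```text
clock: 17.12
eef_pos: [0.57, -0.1178, 0.1858]
tool_rot: [0.998, 0.055, -0.008, -0.009]
ft_force: [-1.9, 2.7, 0.6]
grip_width: 0.0108
```

```bash
python3 -c "
from h import *
st(-.116,0,.185)"
```

```text
imager s,y mm -116.0 0.5
pos [ 0.57   -0.1178  0.1858] theta 6.34 tilt 1.35 d/60mm [-0.009  0.     0.014] len 0.001 turn 0.29 F [-1.9  2.7  0.6] w 0.0108 q [-0.21  0.44  0.17  1.32  0.01  1.25] t 17.12
```

play_rows --deltas '[0,0,0.01,0.04,0,0,0,0.01,0.04,0]'

```text
clock: 17.38
eef_pos: [0.57, -0.1177, 0.185]
tool_rot: [0.998, 0.055, -0.006, -0.01]
ft_force: [-8.4, 5.2, 13.6]
grip_width: 0.0113
```

play_rows --deltas '[0,0,0.01,0.04,0,0,0,0.01,0.04,0]'

```text
clock: 17.62
eef_pos: [0.5699, -0.1177, 0.1849]
tool_rot: [0.998, 0.055, -0.004, -0.01]
ft_force: [-6.8, 6.1, 12.8]
grip_width: 0.011
```

play_rows --deltas '[0.3,0,0,-0.02,0,0.6,0,0,0,0,0.6,0,0,0,0,0.6,0,0,-0.2,0,0.6,0,0,-0.4,0,0.6,0,0,-0.5,0,0,0,-0.3,-0.2,0,0,0,-0.5,0,0,0,0,-0.3,0,0,0,0,0,0,0]'

```text
clock: 18.88
eef_pos: [0.5641, -0.0514, 0.2679]
tool_rot: [0.998, 0.055, -0.004, -0.01]
ft_force: [-0.4, 0.8, -1.1]
grip_width: 0.0003
```

```bash
python3 -c "
from h import *
st(-.146,0,.2)
D=cam('side');S=cam('scene');W=cam('wrist');cv2.imwrite('pics/w8raw.png',W['color'])
im=np.zeros((560,800,3),np.uint8);im[:360,:440]=cv2.resize(S['color'][165:255,155:265],(440,360),interpolation=2);im[:400,440:]=cv2.resize(D['color'][125:225,245:335],(360,400),interpolation=2);im[360:,:267]=cv2.resize(W['color'],(267,200));cv2.imwrite('pics/p8.png',im)"
```

```text
imager s,y mm -182.6 1.6
pos [ 0.5641 -0.0514  0.2679] theta 6.36 tilt 1.22 d/60mm [-0.023  0.633  1.119] len 0.0772 turn 0.31 F [-0.4  0.8 -1.1] w 0.0003 q [-0.1   0.37  0.28  1.49  0.02  1.36] t 18.88
```

View pics/p8.png

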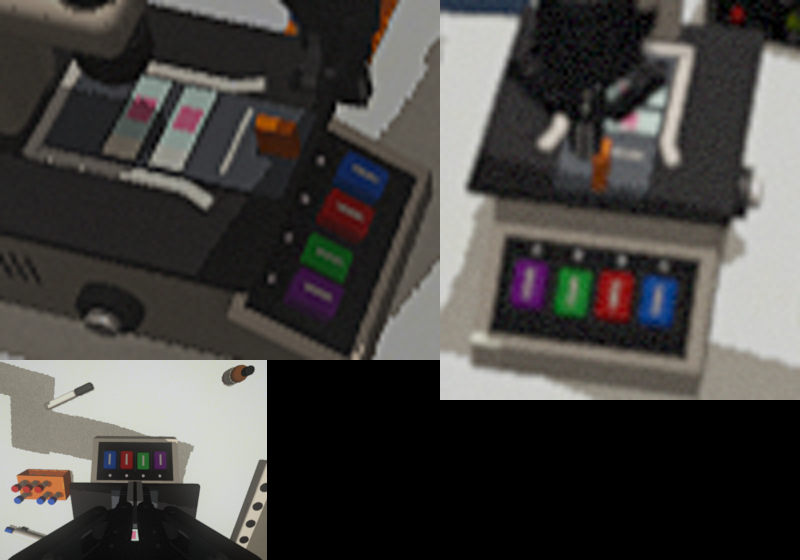

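Scene view: the carrier is seated between the rails at the stop, tab to the front at (275,135), with the keys unchanged. As a last check I nudge the tab gently with shut fingers to be sure it is fully home.

play_rows --deltas '[0,-0.02,0,0.4,0.3,0,0,0,0.4,0,0,0,0,0.3,0,0,0,0.15,0.03,0,0,0,0,0,0]'

```text
clock: 19.65
eef_pos: [0.5638, -0.066, 0.1973]
tool_rot: [0.999, 0.048, -0.004, -0.009]
ft_force: [-0.0, -0.1, -0.0]
grip_width: -0.0003
```

```bash
python3 -c "
from h import *
st(-.146,0,.2)"
```

```text
imager s,y mm -168.1 -0.2
pos [ 0.5638 -0.066   0.1973] theta 5.55 tilt 1.14 d/60mm [ 0.006  0.368 -0.052] len 0.0223 turn -0.5 F [-0.  -0.1 -0. ] w -0.0003 q [-0.13  0.4   0.14  1.32  0.02  1.35] t 19.65
```

play_rows --deltas '[0,0,0.15,0,0,0,0,0.15,0,0,0,0,0.06,0,0]'

```text
clock: 20.02
eef_pos: [0.5673, -0.0899, 0.199]
tool_rot: [0.999, 0.048, -0.002, -0.009]
ft_force: [-1.0, 0.3, -0.1]
grip_width: 0.0001
```

play_rows --deltas '[0,0,0.05,0,0,0,0,0.05,0,0]'

```text
clock: 20.27
eef_pos: [0.5679, -0.0944, 0.1993]
tool_rot: [0.999, 0.048, -0.002, -0.011]
ft_force: [-1.2, 10.1, 1.3]
grip_width: -0.0001
```

```bash
python3 -c "
from h import *
st(-.146,0,.2)"
```

```text
imager s,y mm -139.5 0.9
pos [ 0.5679 -0.0944  0.1993] theta 5.54 tilt 1.28 d/60mm [-0.016 -0.108 -0.009] len 0.0066 turn -0.51 F [-1.2 10.1  1.3] w -0.0001 q [-0.18  0.41  0.16  1.33  0.02  1.3 ] t 20.27
```

play_rows --deltas '[0,0,-0.2,0,0,0,0,-0.4,-0.1,0,0,0,-0.5,-0.3,0,0,0,-0.5,-0.4,0,0,0,-0.4,-0.4,0,0,0,0,0,0,0,0,0,0,0]'

```text
clock: 21.15
eef_pos: [0.5552, 0.0292, 0.2746]
tool_rot: [0.999, 0.049, -0.003, -0.009]
ft_force: [0.6, -0.2, -0.2]
grip_width: -0.0002
```

```bash
python3 -c "
from h import *
st(-.25,0,.2)
S=cam('scene');r=(165,165,275,260)
for k,(a,b) in {'violet':((135,80,40),(165,255,255)),'blue':((100,120,60),(125,255,255)),'green':((50,100,50),(85,255,255)),'red':((0,150,60),(6,255,255)),'tab':((7,140,60),(22,255,255))}.items(): print(k,[x[:2] for x in blobs(S['color'],a,b,r,8)[0]])
for n,s in(('tabpred@-116',-.116),('-120',-.120)):
  P=O+s*EX;print(n,proj(S,[P[0],P[1],.195]).round(1))
P=O-.1455*EX+.057*EY;
"
```

```text
imager s,y mm -263.7 1.3
pos [0.5552 0.0292 0.2746] theta 5.66 tilt 1.12 d/60mm [-0.015  0.252  1.239] len 0.0759 turn -0.39 F [ 0.6 -0.2 -0.2] w -0.0002 q [0.04 0.35 0.26 1.49 0.02 1.51] t 21.15
violet [(array([233.4, 237.6]), 102)]
blue [(array([229.2, 167.4]), 16), (array([245.3, 208.2]), 85)]
green [(array([236.4, 228.8]), 88)]
red [(array([241.5, 218. ]), 77)]
tab [(array([243.2, 172. ]), 206), (array([227.1, 171.9]), 9), (array([223.3, 195.9]), 42), (array([225.1, 201.3]), 24)]
tabpred@-116 [225.1 198.3]
-120 [226.3 198.6]
```

```bash
python3 -c "
from workcell import ticket
print(ticket.job_done())"
```

```text
the job is handed in; nothing more can be done
None
```

The green key is latched and the slide carrier is home on the stage. I handed the job in at about 21 s of the 56 s allowed; it reported no verdict.

- **Key:** The moves could not tilt the tool, so I pressed the green key with one open finger, moving along the key's own direction. It bottomed at about 49 N. The last scene image shows the violet cap raised and the green cap sunk by about 1.5 px each. Red and blue have not moved.
- **Carrier:** I gripped the smaller carrier by its tab and slid it in between the rails. It met the stop at about 13 N, and I then lowered it and let go. A final 10 N nudge on the tab found it firm. In the last image the tab is within about 1 px of where I expected it, facing the front.
- **At the end:** The arm is clear of everything and the measured force is about zero.

**Disagreements:**
- My estimates of the imager's position differed by up to about 7 mm between cameras. I settled it from the rail edges and from contact with the stop.
- The tool tilted by 1–2° during the run.
- I did not re-measure the bystanders at the end, but saw no sign of contact with any of them.

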